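Seat a milling blank in its loading plate and clamp it

TASK

Gently push the loose white milling blank across the blue loading plate with your fingers, without lifting or picking it up, until it drops into the round recess and lies flat on the recess floor. Then push the orange clamp slide by its upright tab all the way home, so that its tongue covers the blank's edge. Leave the plaster model, the bur stand and the jar standing where they are.

Things in the scene. Friction and masses are not known exactly. Their poses are not given: they have to be found in the camera images.
- blank: the blank: a loose white ceramic disc with a grey line round its side and a small green dot on top, 98 mm in diameter, 18 mm thick, about 0.3 to 0.55 kg, too wide for the fingers to span. Origin at the centre of its underside, z up. It starts lying flat on the bare end of the plate and slides with ordinary friction (about 0.5 to 0.7 times its weight)
- plate: the loading plate: a blue metal slab fixed to the bench, 150 mm (x) by 330 mm (y), 20 mm thick, top face at height 20 mm. Origin at the centre of its underside, z up. The round recess is centred at x 0, y +35 mm; the -y end is bare and holds the blank at the start; the clamp is on the +y end, between two steel rails 64 mm long in y (y 100 to 164 mm) and 6 mm wide, centred at x -29 and +29 mm, that rise 9 mm above the plate
- recess (a point): centre of the recess's floor. The recess is 101 mm in diameter and 10 mm deep (grey floor at height 10 mm), so that a seated blank stands 8 mm above the plate's top. Axes as the plate's. As the blank is pushed over, its front edge dips when it is within about 12 mm of centred, then the far wall stops it and its back edge falls in
- clamp (a joint): travel of the clamp slide in m: 0 to 0.006 at the start (clear of the recess), 0.03 at its stop (home). It slides along the plate's -y direction, needs about 2 N to move, and stays where it is left
- clamp_tab (a point): point on the middle of the back face (the +y face, which is the one to push on) of the clamp's upright orange tab. Axes as the plate's; it moves with the slide. The tab is 46 mm wide (x), 12 mm thick (y), and stands from 17.5 to 47.5 mm above the plate's top, this point being 35 mm above the plate's top; below it a leg with the same back face goes down to the plate. The tongue reaches 36 mm ahead (-y) of this face, its underside 11.5 mm above the plate's top
- model: bystander: a round yellow plaster model with a ring of teeth, 62 mm in diameter, 33 mm high, loose. Origin at the centre of its underside
- burs: bystander: a round aluminium bur stand, 54 mm in diameter, 54 mm high with its burs, loose. Origin at the centre of its underside
- jar: bystander: a small amber jar with a white cap, 52 mm in diameter, 55 mm high, loose. Origin at the centre of its underside

How it is judged:
By the outcome, as a careful person would: the job done as asked, in the order asked, and still so for the second after the job is handed in, with the robot touching nothing.
It also fails if it takes over 42 s, if anything falls off the work surface, if the arm or the gripper's body presses on something with over 40 N, if the wrist force passes 120 N, or if a joint passes its speed limit or range.

ROBOT

A 7-joint arm with a two-finger parallel gripper is mounted at the origin on the work surface. World frame = base frame: x ahead of the robot, y to its left, z up, the work surface at z = 0. Lengths are in m, angles in rad, forces in N, time in s.
With the tool pointing down it reaches from about 0.4 to 0.85 m from the base axis. Payload 10.4 kg.
Tool frame: the origin (TCP) lies midway between the tips of the shut fingers; the grasp point (between the pads) lies 19 mm behind it; z points along the fingers, y is the line along which they close (so a half turn about z gives the same grasp; the last joint's range is limited). The gripper opens to 87 mm and grips with 3 to 60 N. Pads are 19 mm wide; open, the fingers measure 117 mm over their backs; the gripper's body (75 mm by 190 mm) begins 51 mm behind the grasp point.
Start: joints at [1.157, 0.332, -0.065, 1.46, 0.022, 1.35, -0.088], TCP at [0.238, -0.578, 0.223] pointing down, gripper open.
Joint ranges: [-2.6, 2.6], [-0.5, 2.12], [-1.47, 1.34], [0.16, 2.42], [-1.27, 4.41], [0.06, 2.06], [-2.6, 2.6]. Speed limits (rad/s): [2.22, 2.22, 2.79, 2.79, 3.14, 3.14, 3.14].

INTERFACE

Orientations are given as a unit quaternion [x, y, z, w].
In Python, from bench import r gives the robot as it stands.
- The arm moves only by the tool arm_command, never from a script. Its arguments are lists of equal length, an entry for each row: "xyz": the shift along the world's x, y, z in m, a list of three; "rot": the turn, a rotation vector about the world's x, y, z in rad, a list of three. In form: {"xyz": [[tx, ty, tz], ...], "rot": [[ax, ay, az], ...]}. A call has 1 to 20 rows; each row is the pose to reach, as a shift and turn from the pose commanded when the call began; what a row does not reach only later rows make up. A row lasts 1/12 s, in which the tool goes at most 41.7 mm and 7.16 degrees, less where a joint would pass 70% of its speed; a pose out of reach is approached as far as the arm can. A call with a gripper value outside its range is refused whole. "grip" is the opening, from 0 (shut) to 1 (fully open), set as the call begins (left out, the last holds). The fingers move at their own pace and stop on an object; "squeeze" is the grip in N (left out, the last holds). Time passes only in rows, so rows that repeat a pose let the fingers close. It gives the time, the measured TCP pose, the force, the opening and the grip force at its end, in the units of the state.
- r.read_state(): the state, without advancing time (a new reading comes with each control period).
- r.camera(name): name is "scene" or "top" or "wrist"; returns the picture (480x640x3 uint8, red, green, blue); there is no depth.
- r.camera_model(name): a dict with "fx", "fy", "cx", "cy" (pixels), "T" (4x4, takes a point from camera to world coordinates). Camera axes: x right, y up, looking along -z (the intrinsics and any distortion apply to the point x, -y, -z); pixel columns grow to the right and rows downward; lengths in m; the calibration is good to about 2 mm. A picture is of the moment at which its call begins: read the wrist's pose just before it. camera_model takes no time and is no camera call; for the wrist camera it gives the pose at the moment of the call.
- r.close_job(): hands the job in; it is judged then, once.
Trained networks look in the newest picture that a camera, given by its name, has taken for a name from the list of things; names that differ only in an ending like _2 or _b are one class to them, and where a whole thing is asked for, a point or a joint stands for the part that bears it (a point fixed in the world has none). Each returns a list of dicts, best first, with "conf" (0 to 1); they miss things now and then, are a little off and sometimes report something else, mostly with a low value. They report only what shows in the picture. A call takes as long as a camera call.
- r.look_for(label, camera): "at" ([x, y, z] in m, in the coordinates of the camera as it stood for that picture, good to about 4 mm: the middle of the surface that is visible of it).
- r.spot_point(label, camera): "at" ([x, y, z] in m, in the coordinates of the camera as it stood for that picture, good to about 4 mm: a listed point, or the origin of a listed thing).
The state is a dict: "time": time; "joint_positions": joint angles; "joint_vel": joint speeds; "joint_torque": joint torques, N m; "ee_pos": TCP position; "eef_rot": TCP orientation; "ft_force": force on the tool from outside, world axes, zero at the start; "torque": the same for the moment, N m; "width": finger opening in m; "grip_force": force on a finger pad.
Only numpy, scipy, OpenCV 4.12 (cv2) and the standard library are available. Lean on these libraries where they do the work, as an engineer would, in place of code of your own. Each camera call takes 0.05 s, during which the arm holds its last target. There are 200 camera calls.

## Working session

There is one attempt and no reset: what is moved stays moved. The work goes in short steps, Python scripts to look and compute and a tool call to move; the robot and the scene stay as the last step left them, time stands still between calls to the robot, and variables do not carry over. Pictures are saved under pics/ and viewed, at most 10 in all, crops included, and the job is handed in when it is done.

Besides the shell and the picture viewer there is one more tool, called after ">>>" as a command line: name --argument value ..., lists and objects as JSON in quotes. arm_command: Moves the arm, as the interface text tells. Its arguments: {"type":"object","properties":{"xyz":{"type":"array"},"rot":{"type":"array"},"grip":{"type":"number"},"squeeze":{"type":"number"}},"required":["xyz","rot"]}

```bash
mkdir -p pics; cat > h.py <<'E'
from bench import r
import numpy as np, cv2
def w(cam,p,M=None):
    T=np.array((M or r.camera_model(cam))["T"]); return T[:3,:3]@np.array(p)+T[:3,3]
def pix2z(cam,u,v,z):
    M=r.camera_model(cam);T=np.array(M["T"])
    d=T[:3,:3]@np.array([(u-M["cx"])/M["fx"],-(v-M["cy"])/M["fy"],-1]);o=T[:3,3]
    return o+d*(z-o[2])/d[2]
def save(cam,n):
    im=r.camera(cam); cv2.imwrite(f"pics/{n}.png",im[:,:,::-1]); return im
E
python3 - <<'E'
from h import *
save("top","t0")
M=r.camera_model("top");print({k:v for k,v in M.items()})
for l in ["blank","plate","recess","clamp_tab","model","burs","jar"]:
    for d in r.spot_point(l,"top")[:2]: print(l,round(d["conf"],2),w("top",d["at"]).round(4))
s=r.read_state();print(s["time"],s["ee_pos"],s["eef_rot"],s["ft_force"])
E
```

```text
{'fx': 444.0724801515742, 'fy': 444.0724801515742, 'cx': 322.51949232524396, 'cy': 236.3399747220184, 'T': array([[ 0.01835629,  0.98498811, -0.17164345,  0.4807783 ],
       [-0.99954186,  0.01394655, -0.02686202,  0.02710837],
       [-0.02406494,  0.1720579 ,  0.98479285,  0.70860344],
       [ 0.        ,  0.        ,  0.        ,  1.        ]])}
plate 0.75 [0.5939 0.0222 0.0007]
recess 0.76 [0.5844 0.0514 0.01  ]
clamp_tab 0.58 [0.5644 0.1545 0.0528]
burs 0.69 [7.205e-01 9.960e-02 7.000e-04]
jar 0.8 [ 0.739  -0.03    0.0056]
0.4 [ 0.23807558 -0.57783543  0.22246012] [ 9.80969695e-01  1.94160893e-01 -1.37678329e-05 -7.09888452e-05] [0.06521023 0.19987016 1.01374313]
```

View pics/t0.png

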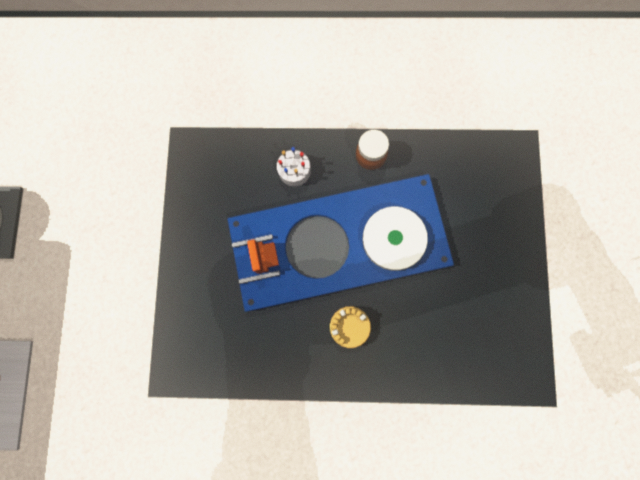

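The top view shows the plate with corners near (229,215), (431,177), (452,265) and (244,308). The blank is at (395,238), the recess at (318,247), the clamp tab at (254,255), the model at (350,328), the burs at (293,167) and the jar at (373,148). Next I'll refine the circles and the plate outline.

```bash
python3 - <<'E'
from h import *
im=cv2.imread("pics/t0.png");hsv=cv2.cvtColor(im,cv2.COLOR_BGR2HSV).astype(int);b=im.astype(int)
H,S,V=hsv[...,0],hsv[...,1],hsv[...,2]
roi=np.zeros(H.shape,bool);roi[170:315,222:460]=1
def big(m,hull=False):
    c=max(cv2.findContours(m.astype(np.uint8),0,cv2.CHAIN_APPROX_NONE)[0],key=cv2.contourArea);return c
blue=roi&(H>100)&(H<130)&(S>120)&(V>60)
white=roi&(V>150)&(S<60); 
def circ(c,z):
    P=np.array([pix2z("top",u,v,z)[:2] for u,v in c[:,0]]);A=np.c_[2*P,np.ones(len(P))]
    s=np.linalg.lstsq(A,(P**2).sum(1),rcond=None)[0];return s[:2],np.sqrt(s[2]+s[:2]@s[:2])
print("blank",circ(cv2.convexHull(big(white)),.038))
dark=roi&(S<110)&(V<110);m=dark.copy();m[:, :283]=0;m[:,352:]=0;m[:212]=0;m[282:]=0
print("recess",circ(cv2.convexHull(big(m)),.02))
c=cv2.convexHull(big(blue))
P=np.array([pix2z("top",u,v,.02)[:2] for u,v in c[:,0]]).astype(np.float32)
(cx,cy),sz,a=cv2.minAreaRect(P*1000);print("plate",cx,cy,sz,a)
Q=cv2.boxPoints(((cx,cy),sz,a));print(Q)
org=roi&(H<14)&(S>180)&(V>180)
ys,xs=np.nonzero(org);print("orange",xs.min(),xs.max(),ys.min(),ys.max())
for z in(.0675,):
  R=cv2.minAreaRect(np.array([pix2z("top",u,v,z)[:2] for u,v in zip(xs,ys)]).astype(np.float32)*1000);print(R,cv2.boxPoints(R))
for cn in["scene"]:
  save("scene","s0")
  for l in ["blank","plate","recess","clamp_tab","model","burs","jar"]:
    for d in r.spot_point(l,cn)[:1]: print(l,round(d["conf"],2),w(cn,d["at"]).round(4))
big_=cv2.resize(im[130:360,200:480],None,fx=2.5,fy=2.5,interpolation=cv2.INTER_CUBIC)
cv2.imwrite("pics/t0c.png",big_)
E
```

```text
blank (array([ 0.59795269, -0.06465177]), np.float64(0.04929192416451731))
recess (array([0.58527439, 0.05531318]), np.float64(0.04911520619154055))
plate 593.6566772460938 20.613525390625 (151.73631286621094, 330.900390625) 13.429427146911621
[[ 481.4376   163.91957]
 [ 558.28845 -157.9329 ]
 [ 705.87573 -122.69252]
 [ 629.0249   199.15996]]
orange 248 262 241 269
((564.5286865234375, 140.76004028320312), (43.3514518737793, 18.48151206970215), 13.18087100982666) [[541.3169  144.81473]
 [545.5311  126.8201 ]
 [587.7405  136.70535]
 [583.52625 154.69998]]
blank 0.77 [ 0.5922 -0.0683  0.0193]
plate 0.81 [0.5927 0.017  0.0009]
recess 0.72 [0.5888 0.055  0.016 ]
clamp_tab 0.56 [0.565  0.1526 0.055 ]
model 0.75 [0.4607 0.0008 0.0026]
burs 0.58 [0.7142 0.0932 0.0015]
jar 0.94 [ 7.41e-01 -3.45e-02  4.00e-04]
```

View pics/t0c.png

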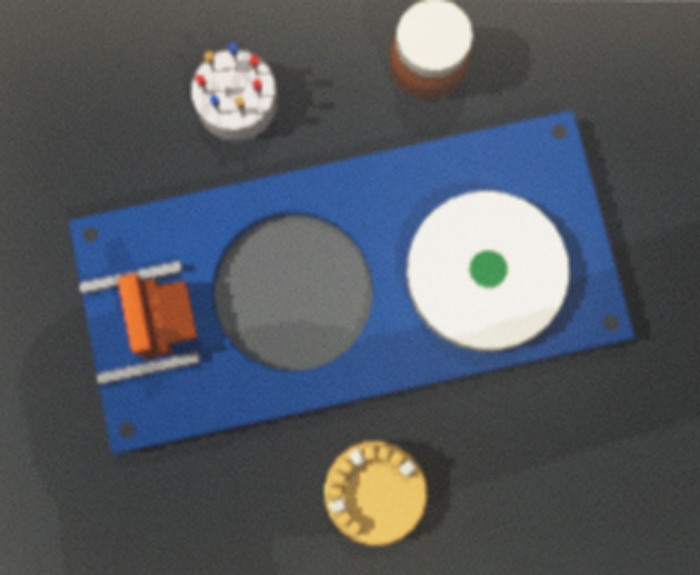

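View pics/s0.png

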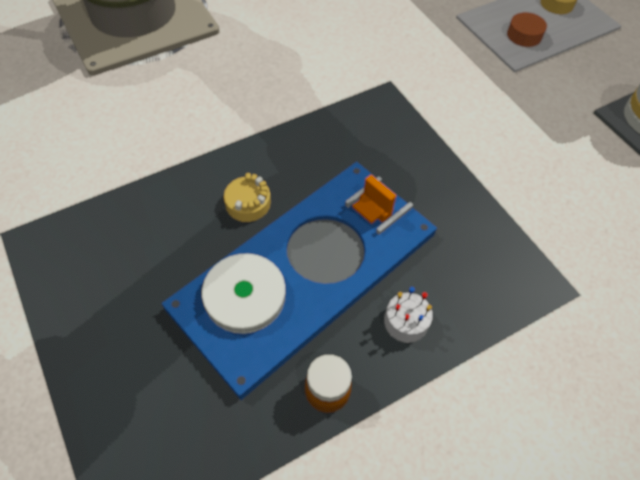

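>>> arm_command --xyz '[[0.023,0.027,0],[0.046,0.054,0],[0.069,0.081,0],[0.092,0.108,0],[0.115,0.135,0],[0.138,0.162,0],[0.161,0.189,-0.01],[0.184,0.216,-0.02],[0.207,0.243,-0.03],[0.23,0.27,-0.04],[0.253,0.297,-0.05],[0.276,0.324,-0.06],[0.299,0.351,-0.07],[0.322,0.378,-0.08],[0.345,0.405,-0.09],[0.3685,0.432,-0.1],[0.3685,0.432,-0.1],[0.3685,0.432,-0.1]]' --rot '[[0,0,0.08],[0,0,0.16],[0,0,0.24],[0,0,0.32],[0,0,0.4],[0,0,0.48],[0,0,0.56],[0,0,0.64],[0,0,0.72],[0,0,0.8],[0,0,0.88],[0,0,0.96],[0,0,1.04],[0,0,1.12],[0,0,1.2],[0,0,1.285],[0,0,1.285],[0,0,1.285]]' --grip 0.575

```text
time: 2.3
ee_pos: [0.6072, -0.1431, 0.1216]
eef_rot: [0.667, 0.745, 0.0, -0.001]
ft_force: [-0.0, -0.9, -0.1]
width: 0.0502
grip_force: 0.0
```

```bash
python3 - <<'E'
from h import *
M=r.camera_model("wrist");save("wrist","w0")
for l in ["blank","recess","clamp_tab","plate"]:
    for d in r.spot_point(l,"wrist")[:1]: print(l,round(d["conf"],2),w("wrist",d["at"],M).round(4))
s=r.read_state();print(s["ee_pos"],s["joint_positions"])
E
```

```text
blank 0.84 [ 0.6039 -0.0645  0.0228]
[ 0.60623635 -0.14750929  0.12304506] [ 0.56174636  0.4494223  -0.51378653  1.56381065  0.23312212  1.1890681
  0.10588158]
```

View pics/w0.png

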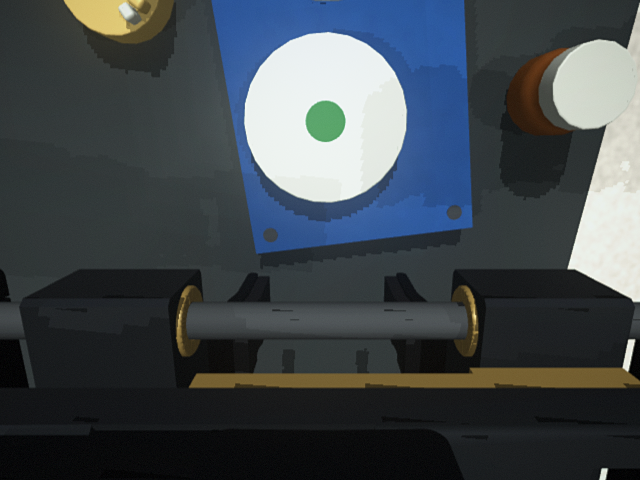

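The wrist view shows the blank at (326,118), centred on the finger gap (about 327), so the push line is good. Next I descend behind it.

>>> arm_command --xyz '[[0,0,-0.02],[0,0,-0.04],[0,0,-0.06],[0,0,-0.08],[0,0,-0.092],[0,0,-0.0955],[0,0,-0.0955],[-0.0006,0.006,-0.0955],[-0.0012,0.012,-0.0955],[-0.0018,0.018,-0.0955],[-0.0022,0.022,-0.0955],[-0.0026,0.026,-0.0955],[-0.003,0.03,-0.0955],[-0.0034,0.034,-0.0955],[-0.0038,0.038,-0.0955],[-0.0042,0.042,-0.0955],[-0.0046,0.046,-0.0955],[-0.005,0.05,-0.0955]]' --rot '[[0,0,0],[0,0,0],[0,0,0],[0,0,0],[0,0,0],[0,0,0],[0,0,0],[0,0,0],[0,0,0],[0,0,0],[0,0,0],[0,0,0],[0,0,0],[0,0,0],[0,0,0],[0,0,0],[0,0,0],[0,0,0]]'

```text
time: 4.05
ee_pos: [0.6018, -0.096, 0.0273]
eef_rot: [0.669, 0.743, 0.0, 0.0]
ft_force: [0.2, -4.8, 2.9]
width: 0.0498
grip_force: 2.1
```

>>> arm_command --xyz '[[-0.0004,0.004,0],[-0.0009,0.008,0],[-0.0013,0.012,0],[-0.0017,0.016,0],[-0.0022,0.02,0],[-0.0026,0.024,0],[-0.003,0.028,0],[-0.0035,0.032,0],[-0.0039,0.036,0],[-0.0043,0.04,0],[-0.0048,0.044,0],[-0.0052,0.048,0],[-0.0056,0.052,0],[-0.0061,0.056,0],[-0.0065,0.06,0],[-0.0069,0.064,0],[-0.0074,0.068,0],[-0.0076,0.07,0]]' --rot '[[0,0,0],[0,0,0],[0,0,0],[0,0,0],[0,0,0],[0,0,0],[0,0,0],[0,0,0],[0,0,0],[0,0,0],[0,0,0],[0,0,0],[0,0,0],[0,0,0],[0,0,0],[0,0,0],[0,0,0],[0,0,0]]'

```text
time: 5.55
ee_pos: [0.5939, -0.0252, 0.0272]
eef_rot: [0.669, 0.743, 0.0, -0.0]
ft_force: [0.6, -4.4, 3.7]
width: 0.0497
grip_force: 2.5
```

```bash
python3 - <<'E'
from h import *
M=r.camera_model("wrist");im=save("wrist","w1")
for l in ["blank","recess","clamp_tab","plate"]:
    for d in r.spot_point(l,"wrist")[:1]: print(l,round(d["conf"],2),w("wrist",d["at"],M).round(4))
s=r.read_state();print(s["ee_pos"],s["ft_force"])
save("top","t1")
a=cv2.imread("pics/t1.png")[130:360,200:480];a=cv2.resize(a,None,fx=1.9,fy=1.9)
b=cv2.resize(im[:,:,::-1],None,fx=.4,fy=.4);o=np.zeros((a.shape[0],a.shape[1]+b.shape[1],3),np.uint8);o[:,:a.shape[1]]=a;o[:b.shape[0],a.shape[1]:]=b
cv2.imwrite("pics/c1.png",o);print(o.shape)
E
```

```text
blank 0.58 [0.5921 0.0224 0.0207]
[ 0.59383504 -0.02521656  0.02686967] [ 0.58480496 -0.61524401  1.55838042]
(437, 788, 3)
```

View pics/c1.png

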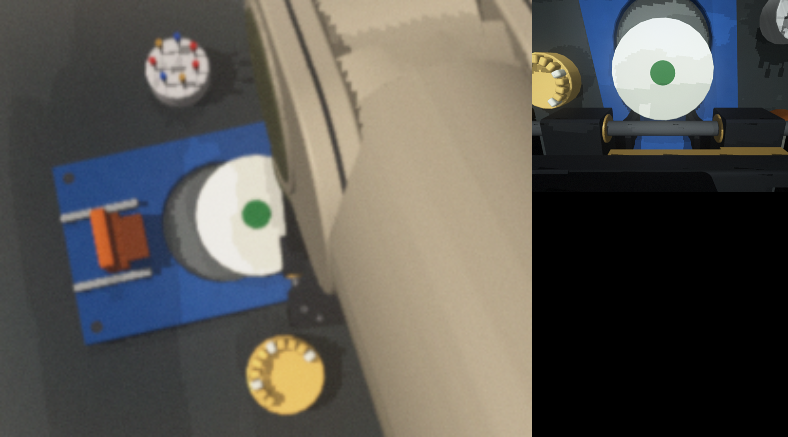

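The blank now lies partly over the recess, with its green dot at about (335,243) in the top picture. The bystanders haven't moved. I'll measure the dot.

```bash
cat >> h.py <<'E'
def dot(f,cam="top",z=.038):
    h=cv2.cvtColor(cv2.imread(f),cv2.COLOR_BGR2HSV);m=cv2.inRange(h,(50,90,50),(85,255,255))
    n,l,st,c=cv2.connectedComponentsWithStats(m);i=1+np.argmax(st[1:,4]);return c[i],st[i,4],pix2z(cam,*c[i],z).round(4)
E
python3 - <<'E'
from h import *
print(dot("pics/t0.png"),dot("pics/t1.png"),dot("pics/w1.png","wrist"))
E
```

```text
(array([394.88356164, 237.04794521]), np.int32(146), array([ 0.5981, -0.0651,  0.038 ])) (array([334.52702703, 242.35135135]), np.int32(148), array([0.5886, 0.0269, 0.038 ])) (array([326.46025384, 181.75250501]), np.int32(2994), array([0.5903, 0.0261, 0.038 ]))
```

>>> arm_command --xyz '[[-0.0003,0.0025,0],[-0.0006,0.005,0],[-0.0009,0.0075,0],[-0.0011,0.01,0],[-0.0014,0.0125,0],[-0.0017,0.015,0],[-0.002,0.0175,0],[-0.0023,0.02,0],[-0.0026,0.022,0],[-0.0028,0.024,0],[-0.003,0.026,0],[-0.0032,0.0275,0],[-0.0033,0.0285,0],[-0.0033,0.0285,0]]' --rot '[[0,0,0],[0,0,0],[0,0,0],[0,0,0],[0,0,0],[0,0,0],[0,0,0],[0,0,0],[0,0,0],[0,0,0],[0,0,0],[0,0,0],[0,0,0],[0,0,0]]'

```text
time: 7.02
ee_pos: [0.5903, 0.0031, 0.0267]
eef_rot: [0.669, 0.743, -0.0, -0.0]
ft_force: [0.1, -0.8, -0.6]
width: 0.0504
grip_force: 0.5
```

```bash
python3 - <<'E'
from h import *
M=r.camera_model("wrist");im=save("wrist","w2");s=r.read_state();print(s["ee_pos"],s["ft_force"])
print(dot("pics/w2.png","wrist"),dot("pics/w2.png","wrist",.028))
a=save("top","t2");print(dot("pics/t2.png"),dot("pics/t2.png","top",.028))
a=cv2.resize(a[160:320,210:400,::-1],None,fx=2.2,fy=2.2);b=cv2.resize(im[:300,120:520,::-1],None,fx=.9,fy=.9);o=np.zeros((360,a.shape[1]+b.shape[1],3),np.uint8);o[:a.shape[0],:a.shape[1]]=a;o[:b.shape[0],a.shape[1]:]=b
cv2.imwrite("pics/c2.png",o);print(o.shape)
E
```

```text
[0.59039168 0.00303388 0.02680154] [-0.37734506 -1.44502175 -0.77785042]
(array([326.34113208, 179.51962264]), np.int32(2650), array([0.5867, 0.0552, 0.038 ])) (array([326.34113208, 179.51962264]), np.int32(2650), array([0.5868, 0.0543, 0.028 ]))
(array([316.12592593, 245.31851852]), np.int32(135), array([0.5836, 0.0549, 0.038 ])) (array([316.12592593, 245.31851852]), np.int32(135), array([0.5851, 0.0553, 0.028 ]))
(360, 778, 3)
```

View pics/c2.png

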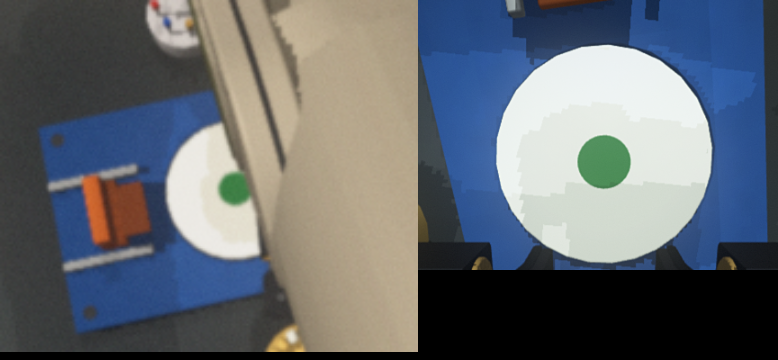

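The blank dropped: the dot shrank by about 6 %, matching 10 mm lower, and the gap to the recess rim is even in the wrist view. Now I retreat and go round behind the clamp tab.

>>> arm_command --xyz '[[0.0005,-0.005,0],[0.001,-0.012,0],[0.001,-0.015,0.01],[0.001,-0.015,0.04],[0.001,-0.015,0.075],[0.001,-0.012,0.1],[-0.004,0.015,0.1],[-0.01,0.045,0.1],[-0.016,0.075,0.1],[-0.022,0.105,0.1],[-0.028,0.135,0.1],[-0.032,0.16,0.1],[-0.034,0.174,0.1],[-0.034,0.174,0.1],[-0.034,0.174,0.07],[-0.034,0.174,0.04],[-0.034,0.174,0.02],[-0.034,0.174,0.015],[-0.034,0.174,0.015]]' --rot '[[0,0,0],[0,0,0],[0,0,0],[0,0,0],[0,0,0],[0,0,0],[0,0,0.03],[0,0,0.06],[0,0,0.09],[0,0,0.124],[0,0,0.124],[0,0,0.124],[0,0,0.124],[0,0,0.124],[0,0,0.124],[0,0,0.124],[0,0,0.124],[0,0,0.124],[0,0,0.124]]' --grip 0.575

```text
time: 8.7
ee_pos: [0.5563, 0.1752, 0.0413]
eef_rot: [0.622, 0.783, -0.001, -0.001]
ft_force: [-0.6, -0.4, 0.8]
width: 0.0499
grip_force: 0.0
```

>>> arm_command --xyz '[[0,0,0],[0,0,0],[0,0,0],[0,0,0],[0,0,0],[0,0,0]]' --rot '[[0,0,0],[0,0,0],[0,0,0],[0,0,0],[0,0,0],[0,0,0]]' --grip 0 --squeeze 5

```text
time: 9.2
ee_pos: [0.5569, 0.1767, 0.0425]
eef_rot: [0.622, 0.783, 0.0, 0.0]
ft_force: [-0.6, 0.4, 0.4]
width: 0.0177
grip_force: 0.0
```

```bash
python3 - <<'E'
from h import *
s=r.read_state();print(s["time"],s["ee_pos"],s["eef_rot"],s["ft_force"],s["width"])
a=save("scene","s3");a=cv2.resize(a[120:420,150:500,::-1],None,fx=1.1,fy=1.1)
b=save("top","t3")[150:350,200:400,::-1];b=cv2.resize(b,(330,330))
cv2.imwrite("pics/c3.png",np.hstack([a,b]));print(dot("pics/t3.png"),dot("pics/t3.png","top",.028))
print(dot("pics/s3.png","scene",.028))
E
```

```text
9.2 [0.55691921 0.17665923 0.042512  ] [6.21687422e-01 7.83265362e-01 2.52344589e-04 2.42869313e-04] [-0.60928784  0.37355693  0.3940606 ] 0.017727717459981966
(array([316.51724138, 245.31034483]), np.int32(145), array([0.5836, 0.0543, 0.038 ])) (array([316.51724138, 245.31034483]), np.int32(145), array([0.5851, 0.0547, 0.028 ]))
(array([325.25945946, 243.82162162]), np.int32(185), array([0.5842, 0.0539, 0.028 ]))
```

View pics/c3.png

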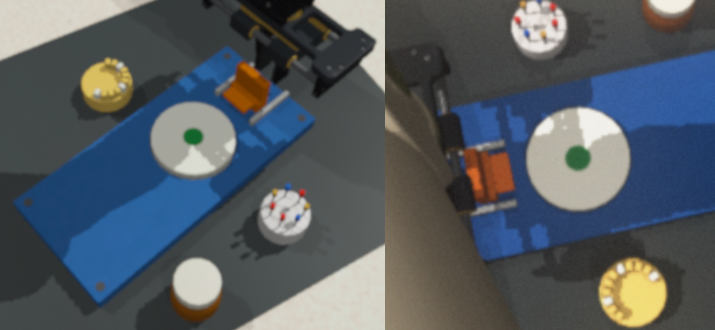

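Both cameras show the blank seated, centred and lying flat, with the fingers behind the tab. Now I push the clamp along plate -y.

>>> arm_command --xyz '[[0.0007,-0.003,0],[0.0014,-0.006,0],[0.0021,-0.009,0],[0.0029,-0.012,0],[0.0036,-0.015,0],[0.0043,-0.018,0],[0.005,-0.021,0],[0.0057,-0.024,0],[0.0064,-0.027,0],[0.0072,-0.03,0],[0.0079,-0.033,0],[0.0084,-0.035,0],[0.0088,-0.037,0],[0.0088,-0.037,0]]' --rot '[[0,0,0],[0,0,0],[0,0,0],[0,0,0],[0,0,0],[0,0,0],[0,0,0],[0,0,0],[0,0,0],[0,0,0],[0,0,0],[0,0,0],[0,0,0],[0,0,0]]'

```text
time: 10.47
ee_pos: [0.5657, 0.139, 0.042]
eef_rot: [0.622, 0.783, -0.0, 0.0]
ft_force: [0.2, 0.1, -0.1]
width: 0.0003
grip_force: 0.0
```

>>> arm_command --xyz '[[0.0003,-0.0015,0],[0.0007,-0.003,0],[0.001,-0.004,0],[0.001,-0.004,0]]' --rot '[[0,0,0],[0,0,0],[0,0,0],[0,0,0]]'

```text
time: 10.8
ee_pos: [0.5665, 0.1353, 0.0421]
eef_rot: [0.622, 0.783, -0.0, 0.0]
ft_force: [0.1, 1.4, -0.6]
width: 0.0004
grip_force: 0.4
```

>>> arm_command --xyz '[[0.0005,-0.002,0],[0.001,-0.004,0],[0.0014,-0.006,0],[0.0014,-0.006,0]]' --rot '[[0,0,0],[0,0,0],[0,0,0],[0,0,0]]'

```text
time: 11.13
ee_pos: [0.5669, 0.1338, 0.0422]
eef_rot: [0.62, 0.784, 0.002, -0.002]
ft_force: [-3.0, 12.7, -0.8]
width: 0.0003
grip_force: 6.9
```

```bash
python3 - <<'E'
from h import *
s=r.read_state();print(s["time"],s["ee_pos"],s["ft_force"],s["width"])
a=save("scene","s4");a=cv2.resize(a[120:320,220:470,::-1],None,fx=1.65,fy=1.65)
b=save("top","t4")[180:310,220:360,::-1];b=cv2.resize(b,(355,330))
cv2.imwrite("pics/c4.png",np.hstack([a,b]))
for c in("scene","top"):
  for d in r.spot_point("clamp_tab",c)[:1]: print(d["conf"],w(c,d["at"]).round(4))
E
```

```text
11.1333 [0.56687104 0.13375799 0.0422019 ] [-3.03802127 12.70756209 -0.7581898 ] 0.00029261914465381674
0.55 [0.569  0.1258 0.0536]
```

View pics/c4.png

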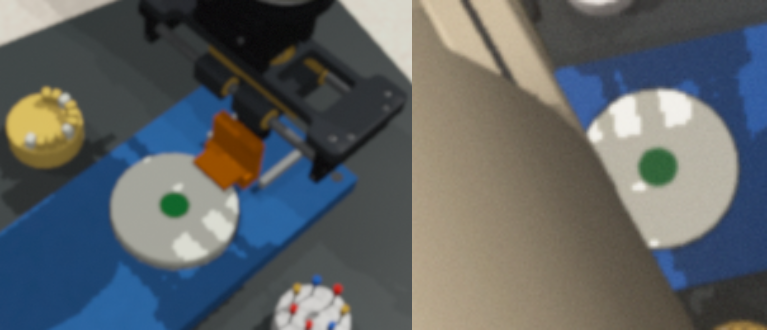

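The scene view shows the tongue over the blank's edge, and the slide has stopped against about 13 N. I'll push slightly harder to confirm it's the hard stop.

>>> arm_command --xyz '[[0.0003,-0.0015,0],[0.0007,-0.003,0],[0.0007,-0.003,0]]' --rot '[[0,0,0],[0,0,0],[0,0,0]]'

```text
time: 11.58
ee_pos: [0.5669, 0.1336, 0.0423]
eef_rot: [0.62, 0.785, 0.003, -0.003]
ft_force: [-4.7, 22.1, -1.9]
width: 0.0007
grip_force: 10.8
```

The slide didn't move at 22 N, so it is at the hard stop. Next I back off and lift clear.

>>> arm_command --xyz '[[-0.0015,0.006,0],[-0.003,0.013,0],[-0.006,0.025,0],[-0.008,0.035,0],[-0.008,0.037,0.03],[-0.008,0.037,0.065],[-0.008,0.06,0.1],[-0.008,0.09,0.13],[-0.03,0.12,0.15],[-0.05,0.15,0.16],[-0.05,0.18,0.16],[-0.05,0.21,0.16],[-0.05,0.24,0.16],[-0.05,0.27,0.16],[-0.05,0.27,0.16],[-0.05,0.27,0.16]]' --rot '[[0,0,0],[0,0,0],[0,0,0],[0,0,0],[0,0,0],[0,0,0],[0,0,0],[0,0,0],[0,0,0],[0,0,0],[0,0,0],[0,0,0],[0,0,0],[0,0,0],[0,0,0],[0,0,0]]'

```text
time: 12.92
ee_pos: [0.517, 0.3991, 0.2017]
eef_rot: [0.62, 0.784, -0.0, -0.001]
ft_force: [1.0, -0.9, -0.2]
width: 0.0002
grip_force: 0.0
```

```bash
python3 - <<'E'
from h import *
s=r.read_state();print(s["time"],s["ee_pos"],s["ft_force"])
a=save("scene","s5");a=cv2.resize(a[120:420,150:500,::-1],None,fx=1.1,fy=1.1)
b=save("top","t5")[130:360,200:430,::-1];b=cv2.resize(b,(330,330))
cv2.imwrite("pics/c5.png",np.hstack([a,b]));print(dot("pics/t5.png","top",.028))
E
```

```text
12.9167 [0.51703018 0.39910986 0.20167964] [ 0.95797143 -0.92909142 -0.2250173 ]
(array([316.5       , 245.21126761]), np.int32(142), array([0.5853, 0.0548, 0.028 ]))
```

View pics/c5.png

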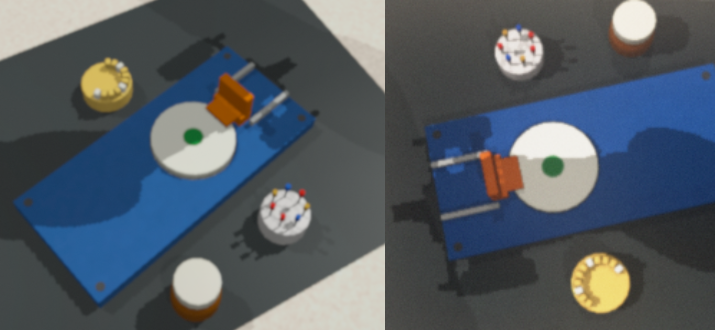

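The blank is seated, the tongue covers its edge, the bystanders haven't moved and the robot is clear, so I'm handing in.

```bash
python3 -c "
from bench import r
print(r.close_job())"
```

```text
the job is handed in; nothing more can be done
None
```

The blank lies flat in the recess, the clamp is pushed home against its stop with its tongue over the blank's edge, and the model, bur stand and jar were not moved; I handed the job in at about 13 s, and no verdict came back.

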